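# Tip the betel nuts from their organiser bin into the offering bowl

## Task

Swing the snuffer arm aside, about a quarter turn either way, then lift the bin of betel nuts straight up out of the organiser by its leaning tab. Hold it low over the glass bowl and tip all four nuts into the bowl, then leave the empty bin standing upright in the middle of the round steel tray, with the snuffer arm still aside. Leave the other bins, the lamps, the spice box and the conch alone, and do not shove the bowl or the tray about.

Things in the scene. Friction and masses are not known exactly. Their poses are not given: they have to be found in the camera images.
- organiser: fixed wooden organiser, 109 (x) x 197 (y) x 40 mm tall, walls 5 mm, with three pockets side by side along its y (centres at y = -64, 0, +64 mm), each 99 x 59 mm inside with its floor 6 mm above the table. Origin: centre of the underside.
- nut_bin: loose steel scoop bin holding the four betel nuts, in any one of the three pockets (1.5 mm play all round, axes parallel to the organiser's). 96 (x) x 56 (y) x 50 mm tall, walls 3 mm, 0.1 to 0.17 kg. Origin: centre of the underside. +x is its pouring side. A grip tab leans back from the top of its back wall (see nut_bin_tab); its front wall slopes (see nut_bin_lip).
- nut_bin_lip (a point): middle of nut_bin's pouring lip, at (48, 0, 50) mm in the bin's frame. The front wall slopes up to it from the floor at x = 10 mm, 37 degrees from the bin's own vertical, so the nuts begin to roll out once the bin is tipped forwards (a positive turn about its +y) by about 53 degrees; 75 degrees empties it.
- nut_bin_tab (a point): point inside nut_bin's grip tab, 30 mm up it. The flat tab, 8 mm thick, 24 mm wide along y and 45 mm long, starts at (-46.5, 0, 50) mm in the bin's frame and leans back to -x, 35 degrees from the bin's vertical: along (-sin 35, 0, cos 35), its flat faces looking along (cos 35, 0, sin 35). It is steel, one with the bin.
- camphor_bin: same shape as nut_bin, holding white camphor tablets fixed in it; stays in its pocket. Origin: centre of the underside.
- spare_bin: same shape as nut_bin, empty; stays in its pocket. Origin: centre of the underside.
- stand: fixed polished steel diya stand beside the organiser (on the bins' +x side), base 90 mm across, post 14 mm across and 150 mm tall, with a small lamp cup on its far side at 75 to 104 mm height. The snuffer arm pivots about the post's axis, and nothing rises above 168 mm. Origin: centre of the base's underside, on the pivot axis; its axes are parallel to nut_bin's at the start.
- snuffer (a joint): angle (rad) of the snuffer arm about the stand's vertical axis, positive counterclockwise from above; at 0 it points along the stand's -x, over the nut bin. Starts within 0.25 of 0. Turns by hand either way to 1.9 or -1.9 with little friction (0.05 N m), at a fixed height, and stays where it is left.
- snuffer_grip (a point): point in the snuffer arm, 105 mm out from the pivot, 160 mm above the table. The arm is a level bar 10 mm wide and 8 mm thick (156 to 164 mm above the table), reaching 165 mm from the pivot; an inverted cup 32 mm across hangs from it 150 mm out, down to 122 mm above the table.
- bowl: loose glass bowl, rim 150 mm across, 55 mm tall, wall 4 mm, about 0.35 kg. Origin: centre of the underside.
- thali: loose round steel tray, flat, 184 to 190 mm across, floor 4 mm thick, rim 10 mm tall and 3 mm thick, 0.45 kg. Origin: centre of the underside.
- diya1: bystander: loose glazed ceramic lamp dish, 80 mm across, 26 mm tall. Origin: centre of the underside.
- diya2: bystander: as diya1.
- spice_box: bystander: small round plastic spice box with twist cap, 66 mm across, 65 mm tall. Origin: centre of the underside.
- conch: bystander: ceramic conch figurine, 60 x 92 mm, 60 mm tall. Origin: centre of the underside.
- nut0: round brown betel nut, 22 mm across, 10 g, in nut_bin at the start. Origin: its centre.
- nut1: round brown betel nut, 22 mm across, 10 g, in nut_bin at the start. Origin: its centre.
- nut2: round brown betel nut, 22 mm across, 10 g, in nut_bin at the start. Origin: its centre.
- nut3: round brown betel nut, 22 mm across, 10 g, in nut_bin at the start. Origin: its centre.
Mind the look-alikes: they are no part of the job. What is shaped like the nut_bin but blue or purple is not meant.

How it is judged:
By the outcome, as a careful person would: the job done as asked, in the order asked, and still so for the second after the job is handed in, with the robot touching nothing.
It also fails if it takes over 67 s, if anything falls off the work surface, if the arm or the gripper's body presses on something with over 40 N, if the wrist force passes 120 N, or if a joint passes its speed limit or range.

## Robot

A 7-joint arm with a two-finger parallel gripper is mounted at the origin on the work surface. World frame = base frame: x ahead of the robot, y to its left, z up, the work surface at z = 0. Lengths are in m, angles in rad, forces in N, time in s.
With the tool pointing down it reaches from about 0.425 to 0.875 m from the base axis. Payload 4.7 kg.
Tool frame: the origin (TCP) lies on the centre line of the jaws, within the pads' length; the fingertips stand ahead of it and the grasp point (between the pads) lies 2 mm behind it (nose_length is the z of the fingertips in the tool frame, in m); z points along the fingers, y is the line along which they close (so a half turn about z gives the same grasp; the last joint's range is limited). The gripper opens to 87 mm and grips with 3 to 60 N. Pads are 19 mm wide; open, the fingers measure 117 mm over their backs; the gripper's body (75 mm by 190 mm) begins 51 mm behind the grasp point.
Start: joints at [-1.127, 0.321, -0.07, 1.45, 0.023, 1.371, -0.057], TCP at [0.271, 0.591, 0.24] pointing down, gripper open.
Joint ranges: [-2.86, 2.86], [-0.3, 2.09], [-1.38, 1.24], [0.06, 2.45], [-1.56, 4.7], [0.09, 2.05], [-2.69, 2.69]. Speed limits (rad/s): [2.57, 2.57, 3.14, 3.14, 3.14, 3.14, 3.14].

## Interface

Orientations are given as a rotation vector (axis times angle).
In Python, from bench import * gives the robot as it stands.
- The arm moves only by the tool send_rows, never from a script. Its arguments are lists of equal length, an entry for each row: "xyz": the shift along the tool's x, y, z in mm, a list of three; "dr": the turn, a rotation vector about the tool's x, y, z in rad, a list of three. A call has exactly 10 rows; each row is the pose to reach, as a shift and turn from the pose commanded when the call began, along the tool's axes at that moment; what a row does not reach only later rows make up. A row lasts 1/12 s, in which the tool goes at most 41.7 mm and 7.16 degrees, less where a joint would pass 70% of its speed; a pose out of reach is approached as far as the arm can. A call with a gripper value outside its range is refused whole. "jaw" is the finger opening in mm, from 0 to 87, set as the call begins (left out, the last holds). The fingers move at their own pace and stop on an object; "grip_force" is the grip in N (left out, the last holds). Time passes only in rows, so rows that repeat a pose let the fingers close, or fill a call up. It gives the time, the measured TCP pose, the force, the opening and the grip force at its end, in the units of the state.
- get_state(): the state, without advancing time (a new reading comes with each control period).
- get_image(name): name is "scene" or "top" or "wrist"; returns the picture (400x640x3 uint8, red, green, blue); there is no depth.
- calibration(name): a dict with "vfov" (degrees; the focal length in pixels is half the picture's height over the tangent of half this angle, whatever the lens; pixels are square), "cx", "cy" (the principal point, pixels), "rvec" (rotation vector, rad) and "tvec" (3), from world to camera coordinates, as OpenCV has them; the wrist camera has in their place "hand_eye" (4x4, takes a point from camera to tool coordinates, whose origin is the TCP and whose axes are the flange's). Camera axes: x right, y down, z forward; pixel columns grow to the right and rows downward; lengths in m; the calibration is good to about 2 mm. The wrist camera is an equidistant fisheye: a pixel r from the principal point sees the ray r / f radians off the axis. A picture is of the moment at which its call begins: read the wrist's pose just before it. calibration takes no time and is no camera call.
- close_job(): hands the job in; it is judged then, once.
The state is a dict: "time": time; "joint_positions": joint angles; "qd": joint speeds; "joint_torque": joint torques, N m; "position": TCP position; "tool_rot": TCP orientation; "ft_force": force on the tool from outside, world axes, zero at the start; "torque": the same for the moment, N m; "grip_width": opening from 0.0 (shut) to 1.0 (fully open); "grip_force": force on a finger pad.
Only numpy, scipy, OpenCV 4.12 (cv2) and the standard library are available. Lean on these libraries where they do the work, as an engineer would, in place of code of your own. Each camera call takes 0.05 s, during which the arm holds its last target. There are 200 camera calls.

## Working session

There is one attempt and no reset: what is moved stays moved. The work goes in short steps, Python scripts to look and compute and a tool call to move; the robot and the scene stay as the last step left them, time stands still between calls to the robot, and variables do not carry over. Pictures are saved under pics/ and viewed, at most 10 in all, crops included, and the job is handed in when it is done.

Besides the shell and the picture viewer there is one more tool, called after "Call:" in YAML: its name, and indented under it one key for each argument. send_rows: Moves the arm, as the interface text tells. Its arguments: {"type":"object","properties":{"xyz":{"type":"array"},"dr":{"type":"array"},"jaw":{"type":"number"},"grip_force":{"type":"number"}},"required":["xyz","dr"]}

```bash
ls; mkdir -p pics; python3 - <<'E'
from bench import *
import cv2
s=get_state();print(s)
for n in("scene","top","wrist"):
    cv2.imwrite(f"pics/{n}0.png",get_image(n)[:,:,::-1]);print(n,calibration(n))
a=[cv2.imread(f"pics/{n}0.png") for n in("scene","top")]
E
```

```text
pics
{'time': 0.0, 'joint_positions': array([-1.12688848,  0.32181663, -0.0700788 ,  1.45167779,  0.02261555,
        1.37078518, -0.05688864]), 'qd': array([-0.00045444, -0.00052714,  0.00196279, -0.00070423, -0.00263219,
        0.00258477,  0.00080677]), 'joint_torque': array([ 2.07528051e-04, -4.91287744e+01, -4.04001307e-01, -3.12527490e+01,
       -6.39008288e-02,  4.37220780e-02,  1.72703194e-04]), 'position': array([0.27068832, 0.59038412, 0.23846418]), 'tool_rot': array([-6.69832720e-01, -3.06905290e+00,  2.94890584e-03]), 'ft_force': array([-0.01464836, -0.90794767, -0.30475361]), 'torque': array([ 0.0515532 ,  0.0464965 , -0.02725189]), 'grip_force': 0.0, 'grip_width': 1.0029411710828051}
scene {'vfov': 44.31934540489537, 'cx': 328.96403764249044, 'cy': 185.54956155161182, 'rvec': array([ 2.17210314,  0.7440368 , -0.34422996]), 'tvec': array([-0.40755621, -0.08169591,  1.72128475])}
top {'vfov': 46.096140360829104, 'cx': 314.47422762096016, 'cy': 196.2956572582785, 'rvec': array([ 2.15158001, -2.1289083 ,  0.16755182]), 'tvec': array([-0.01648461,  0.53411092,  1.23370071])}
wrist {'vfov': 65.70646984690485, 'cx': 324.0631999760546, 'cy': 198.81962313370897, 'hand_eye': array([[-1.01220295e-04, -9.51798614e-01, -3.06723636e-01,
         8.54713948e-02],
       [ 9.99999690e-01,  1.43136132e-04, -7.74172604e-04,
         1.61041532e-04],
       [ 7.80759646e-04, -3.06723619e-01,  9.51798304e-01,
        -1.45534456e-01],
       [ 0.00000000e+00,  0.00000000e+00,  0.00000000e+00,
         1.00000000e+00]])}
```

View pics/scene0.png

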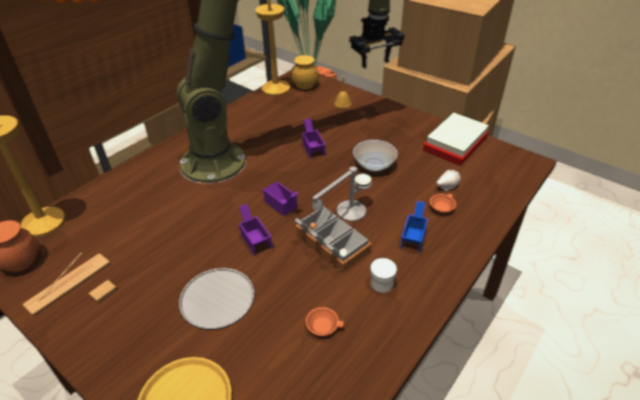

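View pics/top0.png

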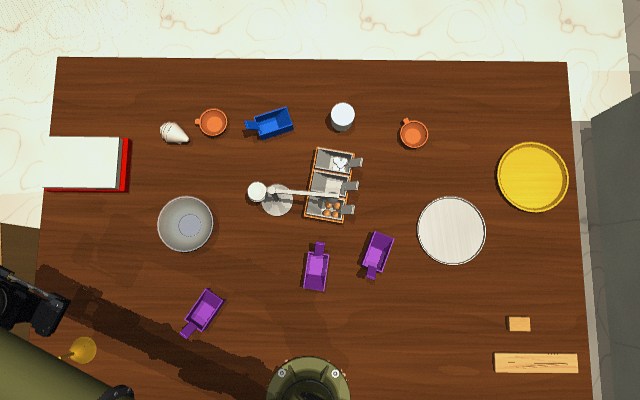

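Top view: the nut bin candidates are the organiser bins at about (330,160) with white tablets, (328,185) empty and (326,208) with brown nuts. The look-alikes are purple at (317,268), (377,252) and (203,312), and blue at (270,123). I choose the bin at (326,208). The bowl is at (185,223) and the steel tray at (451,230); the yellow tray at (532,177) is not meant. I'll check the choice in a close crop.

```bash
python3 - <<'E'
import cv2,numpy as np
a=cv2.imread("pics/top0.png")[135:235,235:375]
b=cv2.imread("pics/scene0.png")[160:270,290:390]
a=cv2.resize(a,None,fx=5.7,fy=5.7,interpolation=cv2.INTER_CUBIC)
cv2.imwrite("pics/c1.png",a)
E
cat > h.py <<'E'
import numpy as np, cv2
from bench import *
from scipy.spatial.transform import Rotation as R
def cam(n):
    c=calibration(n); M=R.from_rotvec(c["rvec"]).as_matrix(); f=200/np.tan(np.radians(c["vfov"]/2))
    return M,np.array(c["tvec"]),f,c["cx"],c["cy"]
def ray(n,u,v,s=None):
    if n=="wrist":
        c=calibration(n); f=200/np.tan(np.radians(c["vfov"]/2)); H=np.array(c["hand_eye"])
        d=np.array([u-c["cx"],v-c["cy"]]); r=np.hypot(*d); t=r/f
        k=np.array([*(d/max(r,1e-9)*np.sin(t)),np.cos(t)])
        T=R.from_rotvec(s["tool_rot"]).as_matrix()
        return T@H[:3,3]+s["position"], T@H[:3,:3]@k
    M,t,f,cx,cy=cam(n); return -M.T@t, M.T@np.array([(u-cx)/f,(v-cy)/f,1])
def atz(n,u,v,z,s=None):
    o,d=ray(n,u,v,s); return o+d*(z-o[2])/d[2]
def tri(*rays):
    A=0;b=0
    for o,d in rays:
        d=d/np.linalg.norm(d);P=np.eye(3)-np.outer(d,d);A=A+P;b=b+P@o
    p=np.linalg.solve(A,b); return p,[np.linalg.norm(np.cross(p-o,d/np.linalg.norm(d))) for o,d in rays]
def proj(n,p,s=None):
    p=np.asarray(p,float)
    if n=="wrist":
        c=calibration(n); f=200/np.tan(np.radians(c["vfov"]/2)); H=np.array(c["hand_eye"])
        T=R.from_rotvec(s["tool_rot"]).as_matrix()
        q=(T.T@(p-s["position"])-H[:3,3])@H[:3,:3]; r=np.hypot(q[0],q[1]); t=np.arctan2(r,q[2])
        return np.array([c["cx"],c["cy"]])+f*t*q[:2]/r
    M,t,f,cx,cy=cam(n); q=M@p+t; return np.array([cx,cy])+f*q[:2]/q[2]
E
python3 - <<'E'
from h import *
for nm,u,v,z in [("bowl",185,223,.055),("thali",451,230,.01),("nutbin",326,208,.04),("standbase",277,200,.01),("diya2R",413,134,.02),("pur2",377,252,.03),("pur1",317,268,.03)]:
    print(nm,atz("top",u,v,z).round(3))
E
```

```text
bowl [0.457 0.333 0.055]
thali [ 0.449 -0.387  0.01 ]
nutbin [ 0.503 -0.042  0.04 ]
standbase [0.528 0.093 0.01 ]
diya2R [ 0.718 -0.287  0.02 ]
pur2 [ 0.386 -0.181  0.03 ]
pur1 [ 0.342 -0.02   0.03 ]
```

View pics/c1.png

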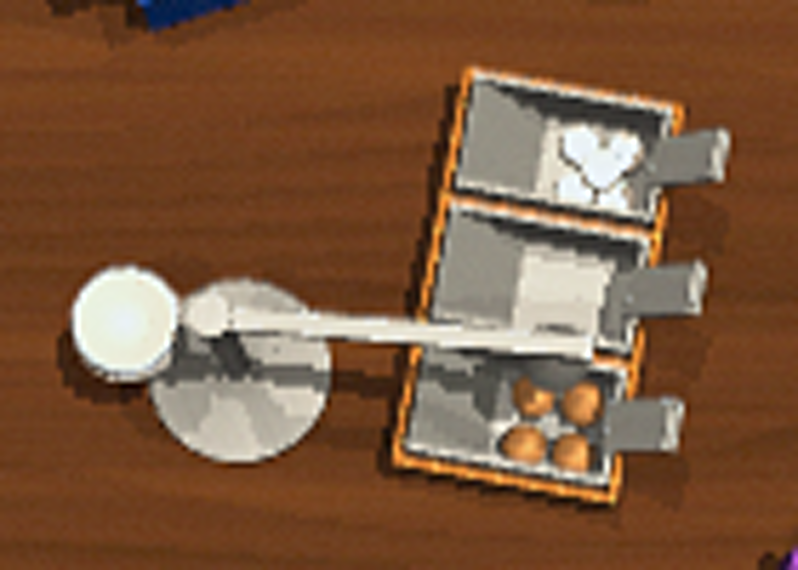

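The crop confirms it: the four brown nuts are in the bin nearest the robot, top pixel about (334,209), with its tab at (348,209). The snuffer arm runs from (271,190) to (339,196).

```bash
python3 - <<'E'
from h import *
import bench; print([k for k in dir(bench) if not k.startswith('_')]); print(getattr(bench,'nose_length',None))
C=lambda x,y,z: atz("top",235+x/5.7,135+y/5.7,z)
o=[C(*p,.04) for p in((468,70),(683,105),(613,500),(398,462))]
print("org corners",np.round(o,4).tolist(), "c",np.mean(o,0).round(4), [np.linalg.norm(o[i]-o[i-1]).round(4) for i in range(4)])
ex=(o[0]+o[3]-o[1]-o[2]);yaw=np.arctan2(ex[1],ex[0]);ey=(o[0]+o[1]-o[2]-o[3]);print("yaw",yaw,np.arctan2(ey[1],ey[0]))
piv=C(207,312,.160);tip=C(593,345,.164);print("piv",piv,"base",C(242,370,.008),"tip",tip,np.linalg.norm(tip-piv))
d=tip-piv;print("snuffer",(np.arctan2(d[1],d[0])-yaw-np.pi+np.pi)%(2*np.pi)-np.pi)
for q in(piv,tip):print("scene pred",proj("scene",q))
print("tabpts",C(610,425,.056+.0),C(680,425,.093))
T=R.from_rotvec(get_state()["tool_rot"]).as_matrix();print(T.round(3))
E
python3 -c "
import cv2
b=cv2.imread('pics/scene0.png')[160:270,290:400]
cv2.imwrite('pics/c2.png',cv2.resize(b,None,fx=5,fy=5,interpolation=cv2.INTER_CUBIC))"
```

```text
['MotionError', 'calibration', 'close_job', 'get_image', 'get_state', 'nose_length']
0.017
org corners [[0.6717, -0.0167, 0.04], [0.6554, -0.1208, 0.04], [0.4633, -0.0872, 0.04], [0.4803, 0.0147, 0.04]] c [ 0.5677 -0.0525  0.04  ] [np.float64(0.1939), np.float64(0.1054), np.float64(0.195), np.float64(0.1032)]
yaw 1.4106325854490498 -0.16771936502027607
piv [0.53087677 0.09560302 0.16      ] base [0.52828275 0.09208408 0.008     ] tip [ 0.51757539 -0.07107584  0.164     ] 0.16725660366751724
snuffer 0.08053005529719393
scene pred [353.2849252  170.96079087]
scene pred [313.48104299 198.16906302]
tabpts [ 0.49693503 -0.08477596  0.056     ] [ 0.49249441 -0.11443173  0.093     ]
[[-0.909  0.417 -0.001]
 [ 0.417  0.909 -0.001]
 [-0.    -0.001 -1.   ]]
```

View pics/c2.png

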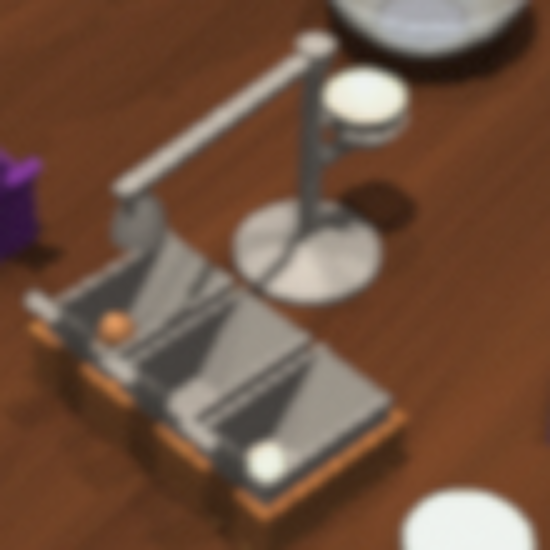

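The scene crop shows the arm tip at (314,197) and its post top at (353,169). Both are within 2 px of what the top view predicts at 160 mm, so the heights hold. Next I'll plan the swing.

```bash
cat > plan.py <<'E'
from h import *
from scipy.spatial.transform import Slerp
YAW=1.408
B=R.from_euler('z',YAW).as_matrix()          # bin axes in world
def Q(tilt,yaw=YAW):                          # tool rot: x=bin y, y=bin x, z down, then turned by tilt (deg) about bin y
    b=R.from_euler('z',yaw).as_matrix(); return R.from_matrix(b)*R.from_euler('y',tilt,degrees=True)*R.from_matrix([[0,1,0],[1,0,0],[0,0,-1]])
def rows(wps,start=None):
    """wps: list of (pos, Rotation, nrows); prints xyz/dr for calls of 10"""
    s=get_state(); p=np.array(s["position"]); q=R.from_rotvec(s["tool_rot"])
    if start: p,q=np.array(start[0]),start[1]
    P=[];
    for tp,tq,n in wps:
        sl=Slerp([0,1],R.concatenate([q,tq]))
        for k in range(1,n+1): P.append((p+(np.array(tp)-p)*k/n,sl(k/n)))
        p,q=np.array(tp),tq
    p0,q0=(np.array(s["position"]),R.from_rotvec(s["tool_rot"])) if not start else (np.array(start[0]),start[1])
    for c in range(0,len(P),10):
        ch=P[c:c+10]; ch+= [ch[-1]]*(10-len(ch))
        print("xyz",[[int(round(v*1000)) for v in q0.inv().apply(a-p0)] for a,_ in ch])
        print("dr",str([[round(float(v),2)+0. for v in (q0.inv()*b).as_rotvec()] for _,b in ch]).replace("-0.0,","0,"))
        p0,q0=ch[-1]
    return P[-1]
E
python3 - <<'E'
from plan import *
piv=np.array([.530,.0945]); 
f=lambda a,z:np.array([*(piv+.092*np.array([np.cos(np.radians(a)),np.sin(np.radians(a))])),z])
print(f(-120,0),f(-22,0))
rows([([.36,.30,.24],Q(0),10),(f(-122,.235),Q(0),8),(f(-122,.155),Q(0),2)]+[(f(a,.155),Q(0),1) for a in np.linspace(-112,-22,10)])
E
```

```text
[0.484      0.01482566 0.        ] [0.61530091 0.06003619 0.        ]
xyz [[-20, -23, 0], [-40, -45, 0], [-61, -68, 0], [-81, -91, 0], [-101, -113, 0], [-121, -136, -1], [-142, -159, -1], [-162, -182, -1], [-182, -204, -1], [-202, -227, -1]]
dr [[0.0, 0.0, -0.03], [0.0, 0.0, -0.05], [0.0, 0.0, -0.08], [0.0, 0.0, -0.11], [0.0, 0.0, -0.13], [0.0, 0.0, -0.16], [0.0, 0.0, -0.19], [0.0, 0.0, -0.21], [0.0, 0.0, -0.24], [0.0, 0.0, -0.27]]
xyz [[-21, -33, 1], [-41, -65, 1], [-62, -98, 2], [-83, -130, 3], [-103, -163, 3], [-124, -195, 4], [-145, -228, 4], [-166, -260, 5], [-166, -260, 45], [-166, -260, 85]]
dr [[0.0, 0.0, 0.0], [0.0, 0.0, 0.0], [0.0, 0.0, 0.0], [0.0, 0.0, 0.0], [0.0, 0.0, 0.0], [0.0, 0.0, 0.0], [0.0, 0.0, 0.0], [0.0, 0.0, 0.0], [0.0, 0.0, 0.0], [0.0, 0.0, 0.0]]
xyz [[-15, -5, 0], [-31, -7, 0], [-47, -6, 0], [-63, -3, 0], [-78, 3, 0], [-91, 12, 0], [-103, 23, 0], [-113, 35, 0], [-120, 49, 0], [-125, 65, 0]]
dr [[0.0, 0.0, 0.0], [0.0, 0.0, 0.0], [0.0, 0.0, 0.0], [0.0, 0.0, 0.0], [0.0, 0.0, 0.0], [0.0, 0.0, 0.0], [0.0, 0.0, 0.0], [0.0, 0.0, 0.0], [0.0, 0.0, 0.0], [0.0, 0.0, 0.0]]
```

Call:
send_rows:
  xyz:
    - [-20,-23,0]
    - [-40,-45,0]
    - [-61,-68,0]
    - [-81,-91,0]
    - [-101,-113,0]
    - [-121,-136,-1]
    - [-142,-159,-1]
    - [-162,-182,-1]
    - [-182,-204,-1]
    - [-202,-227,-1]
  dr:
    - [0,0,-0.03]
    - [0,0,-0.05]
    - [0,0,-0.08]
    - [0,0,-0.11]
    - [0,0,-0.13]
    - [0,0,-0.16]
    - [0,0,-0.19]
    - [0,0,-0.21]
    - [0,0,-0.24]
    - [0,0,-0.27]
  jaw: 0

```text
time: 0.98
position: [0.3601, 0.2988, 0.2404]
tool_rot: [-0.248, -3.132, -0.0]
ft_force: [-0.3, -0.2, -0.1]
grip_width: 0.326
grip_force: 0.0
```

Call:
send_rows:
  xyz:
    - [-21,-33,1]
    - [-41,-65,1]
    - [-62,-98,2]
    - [-83,-130,3]
    - [-103,-163,3]
    - [-124,-195,4]
    - [-145,-228,4]
    - [-166,-260,5]
    - [-166,-260,35]
    - [-166,-260,65]
  dr:
    - [0,0,0]
    - [0,0,0]
    - [0,0,0]
    - [0,0,0]
    - [0,0,0]
    - [0,0,0]
    - [0,0,0]
    - [0,0,0]
    - [0,0,0]
    - [0,0,0]

```text
time: 1.82
position: [0.4845, 0.0145, 0.1764]
tool_rot: [0.259, 3.126, 0.002]
ft_force: [-0.1, 2.0, -1.7]
grip_width: 0.002
grip_force: 0.0
```

Call:
send_rows:
  xyz:
    - [0,0,11]
    - [0,0,22]
    - [-15,-5,22]
    - [-31,-7,22]
    - [-47,-6,22]
    - [-63,-3,22]
    - [-78,3,22]
    - [-91,12,22]
    - [-103,23,22]
    - [-113,35,22]
  dr:
    - [0,0,0]
    - [0,0,0]
    - [0,0,0]
    - [0,0,0]
    - [0,0,0]
    - [0,0,0]
    - [0,0,0]
    - [0,0,0]
    - [0,0,0]
    - [0,0,0]

```text
time: 2.65
position: [0.6006, 0.0345, 0.1542]
tool_rot: [0.25, 3.131, -0.0]
ft_force: [-0.6, 0.4, -0.2]
grip_width: 0.009
grip_force: 0.4
```

Call:
send_rows:
  xyz:
    - [-7,14,0]
    - [-12,30,0]
    - [-12,30,0]
    - [-6,10,0]
    - [6,0,0]
    - [6,0,-35]
    - [6,0,-70]
    - [6,0,-100]
    - [6,-30,-100]
    - [6,-60,-100]
  dr:
    - [0,0,0]
    - [0,0,0]
    - [0,0,0]
    - [0,0,0]
    - [0,0,0]
    - [0,0,0]
    - [0,0,0]
    - [0,0,0]
    - [0,0,0]
    - [0,0,0]
  jaw: 45

```text
time: 3.48
position: [0.5853, -0.0227, 0.2565]
tool_rot: [0.241, 3.127, 0.003]
ft_force: [-1.1, -1.2, -0.7]
grip_width: 0.509
grip_force: 0.0
```

```bash
python3 - <<'E'
from plan import *
s=get_state(); print(s["time"],s["position"],s["ft_force"],s["joint_positions"].round(2))
w=get_image("wrist")[:,:,::-1]; t=get_image("top")[:,:,::-1]
cv2.imwrite("pics/w1.png",w);cv2.imwrite("pics/t1.png",t)
c=cv2.resize(t[100:260,130:510],(760,320),interpolation=cv2.INTER_CUBIC)
cv2.imwrite("pics/wt1.png",np.vstack([cv2.resize(w,(448,280)).__class__ and np.pad(cv2.resize(w,(448,280)),((0,0),(0,312),(0,0))),c]))
import json;json.dump({"position":list(s["position"]),"tool_rot":list(s["tool_rot"])},open("w1.json","w"))
E
```

```text
3.4833 [ 0.58529594 -0.02274586  0.25650815] [-1.09087744 -1.24309161 -0.72883373] [-0.47  0.18  0.53  1.62 -0.1   1.36  1.49]
```

View pics/wt1.png

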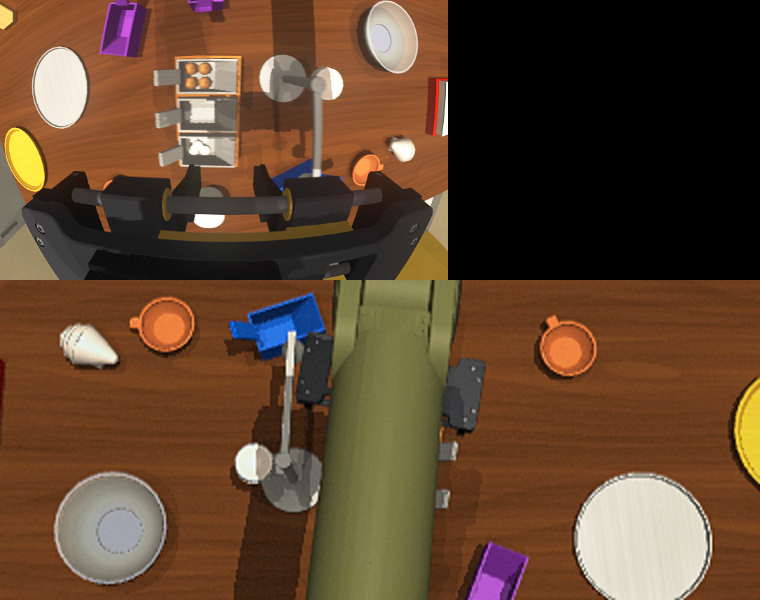

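The snuffer arm is now aside: the wrist inset shows it from (325,85) to (317,175), and the top crop shows it pointing up. The nuts are at inset (197,75), with their tab at (165,77). I'll zoom in on that wrist view.

```bash
python3 -c "
import cv2
w=cv2.imread('pics/w1.png')[65:245,205:355]
cv2.imwrite('pics/c3.png',cv2.resize(w,None,fx=3.3,fy=3.3,interpolation=cv2.INTER_CUBIC))"
```

```text
(no output)
```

View pics/c3.png

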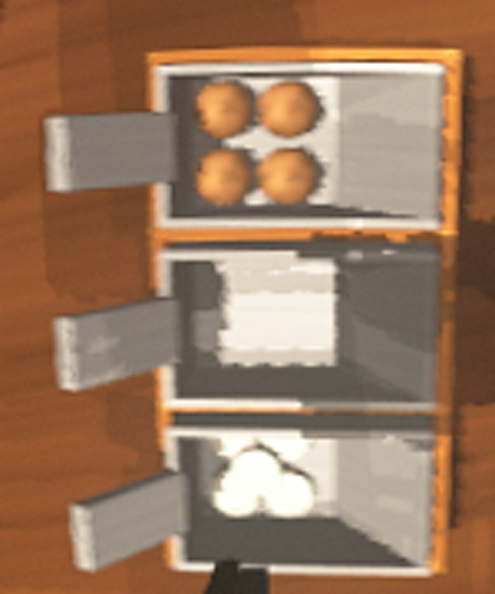

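```bash
python3 - <<'E'
from plan import *
import json; s=json.load(open("w1.json")); s={k:np.array(v) for k,v in s.items()}
W=lambda x,y:(205+x/3.3,65+y/3.3); T=lambda x,y:(235+x/5.7,135+y/5.7)
for n,w,t in[("tabend near",(47,118),(680,450)),("tabend far",(50,190),(683,400)),("org near",(460,50),(398,464)),("org back near",(148,54),(613,501))]:
    print(n,tri(ray("wrist",*W(*w),s),ray("top",*T(*t))))
rim=[atz("wrist",*W(*p),.056,s) for p in((157,65),(445,65),(443,232),(158,222))]
print(np.round(rim,4).tolist(),"c",np.mean(rim,0).round(4),[np.linalg.norm(rim[i]-rim[i-1]).round(4) for i in range(4)])
d=rim[1]+rim[2]-rim[0]-rim[3];print("yaw",np.arctan2(d[1],d[0]))
for o in([.5045,-.042,.006],np.mean(rim,0)-[0,0,.05]):
    for y in(.012,-.012): 
        p=np.array(o)+B@[-.0756,y,.0846]; print("pred",p.round(4),"c3px",((proj("wrist",p,s)-[205,65])*3.3).round(),"c1px",((proj("top",p)-[235,135])*5.7).round())
E
```

```text
tabend near (array([ 0.4805564 , -0.11403821,  0.09330445]), [np.float64(0.0005651487834020387), np.float64(0.0005651487834019973)])
tabend far (array([ 0.50272502, -0.11508602,  0.09970695]), [np.float64(0.00036013133985073243), np.float64(0.0003601313398508077)])
org near (array([0.47949679, 0.01603587, 0.0426293 ]), [np.float64(0.0015238758794525182), np.float64(0.0015238758794525293)])
org back near (array([ 0.46245023, -0.08737135,  0.04997492]), [np.float64(0.0010000558761090676), np.float64(0.0010000558761091133)])
[[0.4681, -0.0844, 0.056], [0.4851, 0.0108, 0.056], [0.541, 0.0018, 0.056], [0.5214, -0.0939, 0.056]] c [ 0.5039 -0.0414  0.056 ] [np.float64(0.0541), np.float64(0.0967), np.float64(0.0567), np.float64(0.0976)]
yaw 1.381336125328595
pred [ 0.4804 -0.1147  0.0906] c3px [ 47. 119.] c1px [680. 452.]
pred [ 0.5041 -0.1185  0.0906] c3px [ 50. 195.] c1px [689. 401.]
pred [ 0.4798 -0.1141  0.0906] c3px [ 48. 117.] c1px [679. 453.]
pred [ 0.5035 -0.118   0.0906] c3px [ 51. 193.] c1px [687. 402.]
```

```bash
sed -i 's/^YAW=.*/YAW=1.40/' plan.py; cat >> plan.py <<'E'
O=np.array([.504,-.0415,.006])
def tcp(o,tilt,up=.030,back=0,yaw=YAW):      # TCP for bin origin o tipped by tilt deg
    b=(R.from_euler('z',yaw)*R.from_euler('y',tilt,degrees=True)); k=np.radians(35); a=np.array([-np.sin(k),0,np.cos(k)])
    return np.array(o)+b.apply(np.array([-.0465,0,.05])+a*(up-.002+back)), Q(tilt-35,yaw)
E
python3 - <<'E'
from plan import *
p,q=tcp(O,0,back=.09);g,_=tcp(O,0);print(p,g)
rows([(p,q,10),(g,q,8),(g,q,2)])
E
```

```text
[ 0.48459281 -0.15402064  0.15265994] [ 0.49336683 -0.10314987  0.07893626]
xyz [[8, -14, 10], [15, -27, 21], [23, -41, 31], [31, -55, 41], [38, -69, 51], [46, -82, 62], [54, -96, 72], [62, -110, 82], [69, -124, 92], [77, -137, 103]]
dr [[-0.06, 0.0, 0.0], [-0.12, 0.0, 0.0], [-0.18, 0.0, 0.0], [-0.25, 0.0, 0.0], [-0.31, 0.0, 0.0], [-0.37, 0.0, 0.0], [-0.43, 0.0, 0.0], [-0.49, 0.0, 0.0], [-0.55, 0.0, 0.0], [-0.61, 0.0, 0.0]]
xyz [[0, 0, 11], [0, 0, 22], [0, 0, 34], [0, 0, 45], [0, 0, 56], [0, 0, 68], [0, 0, 79], [0, 0, 90], [0, 0, 90], [0, 0, 90]]
dr [[0.0, 0.0, 0.0], [0.0, 0.0, 0.0], [0.0, 0.0, 0.0], [0.0, 0.0, 0.0], [0.0, 0.0, 0.0], [0.0, 0.0, 0.0], [0.0, 0.0, 0.0], [0.0, 0.0, 0.0], [0.0, 0.0, 0.0], [0.0, 0.0, 0.0]]
```

Call:
send_rows:
  xyz:
    - [8,-14,6]
    - [15,-27,12]
    - [23,-41,20]
    - [31,-55,28]
    - [38,-69,38]
    - [46,-82,50]
    - [54,-96,62]
    - [62,-110,75]
    - [69,-124,88]
    - [77,-137,103]
  dr:
    - [-0.06,0,0]
    - [-0.12,0,0]
    - [-0.18,0,0]
    - [-0.25,0,0]
    - [-0.31,0,0]
    - [-0.37,0,0]
    - [-0.43,0,0]
    - [-0.49,0,0]
    - [-0.55,0,0]
    - [-0.61,0,0]
  jaw: 40

```text
time: 4.42
position: [0.4863, -0.148, 0.1511]
tool_rot: [0.234, 2.938, 0.929]
ft_force: [-0.9, -1.2, -0.2]
grip_width: 0.458
grip_force: 0.0
```

```bash
python3 - <<'E'
from plan import *
s=get_state(); print(s["time"],s["position"],s["joint_positions"].round(2),s["ft_force"].round(1))
p,q=tcp(O,0,back=.09);print("err",(s["position"]-p).round(4),(q.inv()*R.from_rotvec(s["tool_rot"])).as_rotvec().round(3))
w=get_image("wrist");cv2.imwrite("pics/w2.png",w[:,:,::-1])
g,_=tcp(O,0); rows([(g,q,8)])
for y in(.012,-.012):
    for a,b in((-.0756,.0846),(-.069,.0892)): print(proj("wrist",O+B@[a,y,b],s))
E
```

```text
4.4167 [ 0.48625021 -0.14799477  0.15113591] [ 0.03  0.33  0.67  1.85 -0.72  1.46  2.37] [-0.9 -1.2 -0.2]
err [ 0.0017  0.006  -0.0015] [-0.002  0.004 -0.011]
xyz [[0, 0, 10], [-1, 1, 21], [-1, 1, 31], [-2, 1, 42], [-2, 2, 52], [-3, 2, 63], [-3, 2, 73], [-4, 3, 84], [-4, 3, 84], [-4, 3, 84]]
dr [[0.0, 0.0, 0.0], [0.0, 0.0, 0.0], [0.0, 0.0, 0.0], [0.0, 0.0, 0.0], [0.0, 0.0, 0.0], [0.0, -0.01, 0.0], [0.0, -0.01, 0.0], [0.0, -0.01, 0.0], [0.0, -0.01, 0.0], [0.0, -0.01, 0.0]]
[312.3741276  204.32071086]
[323.41343763 204.42530065]
[312.44155248 234.39971334]
[323.08998782 234.5070218 ]
```

View pics/w2.png

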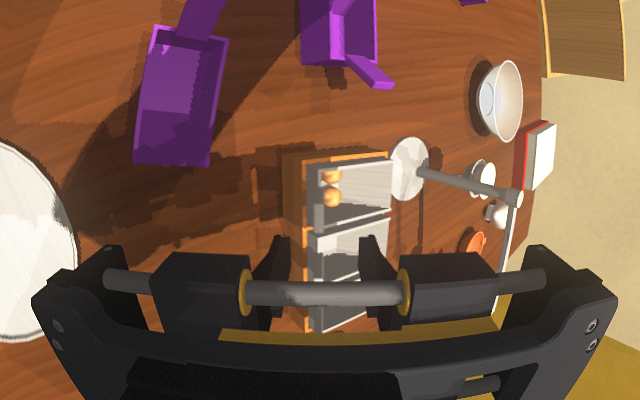

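The tab shows edge-on as the grey strip at (318,190–235). The prediction was x 312–323 and y 204–234, so the aim agrees and I'll approach.

Call:
send_rows:
  xyz:
    - [0,0,10]
    - [-1,1,21]
    - [-1,1,31]
    - [-2,1,42]
    - [-2,2,52]
    - [-3,2,63]
    - [-3,2,73]
    - [-4,3,84]
    - [-4,3,84]
    - [-4,3,84]
  dr:
    - [0,0,0]
    - [0,0,0]
    - [0,0,0]
    - [0,0,0]
    - [0,0,0]
    - [0,0,0]
    - [0,0,0]
    - [0,0,0]
    - [0,0,0]
    - [0,0,0]

```text
time: 5.3
position: [0.4981, -0.0975, 0.0829]
tool_rot: [0.235, 2.943, 0.927]
ft_force: [-0.5, 0.3, -0.2]
grip_width: 0.459
grip_force: 0.0
```

```bash
python3 - <<'E'
from plan import *
s=get_state(); g,q=tcp(O,0);print("err tool",q.inv().apply(s["position"]-g).round(4),(q.inv()*R.from_rotvec(s["tool_rot"])).as_rotvec().round(3),s["ft_force"].round(1))
w=get_image("wrist");cv2.imwrite("pics/w3.png",cv2.resize(w[150:330,200:440,::-1],None,fx=3,fy=3))
E
```

```text
err tool [-0.0037  0.0076  0.0004] [ 0.001  0.008 -0.009] [-0.5  0.3 -0.2]
```

View pics/w3.png

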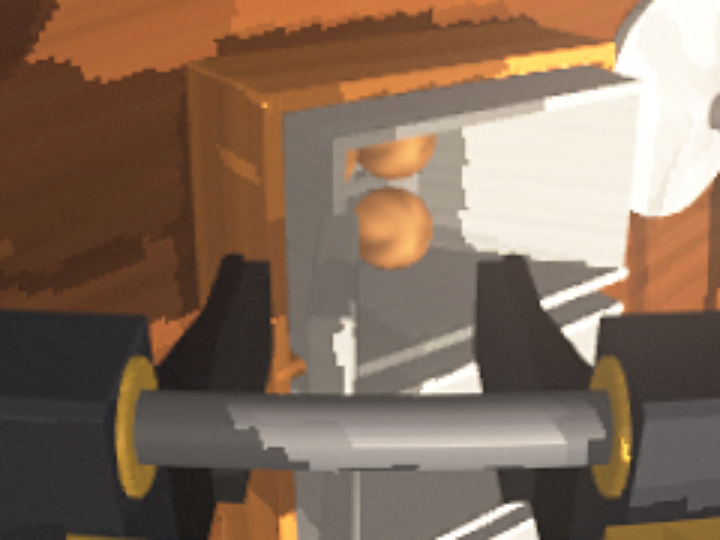

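The tab is between the fingers at about x=330, closer to the left one, which matches the measured 8 mm offset. I'll correct it, then close.

Call:
send_rows:
  xyz:
    - [2,-4,0]
    - [4,-8,0]
    - [4,-8,0]
    - [4,-8,0]
    - [4,-8,0]
    - [4,-8,0]
    - [4,-8,0]
    - [4,-8,0]
    - [4,-8,0]
    - [4,-8,0]
  dr:
    - [0,0,0]
    - [0,0,0]
    - [0,0,0]
    - [0,0,0]
    - [0,0,0]
    - [0,0,0]
    - [0,0,0]
    - [0,0,0]
    - [0,0,0]
    - [0,0,0]

```text
time: 6.18
position: [0.4933, -0.1039, 0.0789]
tool_rot: [0.235, 2.942, 0.926]
ft_force: [-1.0, -0.1, -0.5]
grip_width: 0.461
grip_force: 0.0
```

Call:
send_rows:
  xyz:
    - [0,0,0]
    - [0,0,0]
    - [0,0,0]
    - [0,0,0]
    - [0,0,0]
    - [0,0,0]
    - [0,0,0]
    - [0,0,0]
    - [0,0,0]
    - [0,0,0]
  dr:
    - [0,0,0]
    - [0,0,0]
    - [0,0,0]
    - [0,0,0]
    - [0,0,0]
    - [0,0,0]
    - [0,0,0]
    - [0,0,0]
    - [0,0,0]
    - [0,0,0]
  jaw: 0
  grip_force: 45

```text
time: 7.02
position: [0.4934, -0.1036, 0.0792]
tool_rot: [0.235, 2.942, 0.928]
ft_force: [0.4, 2.3, 3.0]
grip_width: 0.093
grip_force: 44.9
```

```bash
python3 - <<'E'
from plan import *
s=get_state(); g,q=tcp(O,0);print("err tool",q.inv().apply(s["position"]-g).round(4),(q.inv()*R.from_rotvec(s["tool_rot"])).as_rotvec().round(3),s["ft_force"].round(1),s["torque"].round(2),s["grip_force"])
p=np.array(s["position"]);rq=R.from_rotvec(s["tool_rot"])
rows([(p+[0,0,.06],rq,6),(p+[0,0,.18],rq,4)])
E
```

```text
err tool [-0.0002 -0.0002 -0.0005] [-0.     0.006 -0.009] [0.4 2.3 3. ] [ 0.02  0.17 -0.02] 44.92716768756509
xyz [[0, 6, -8], [0, 11, -16], [0, 17, -25], [0, 23, -33], [0, 29, -41], [0, 34, -49], [0, 52, -74], [0, 69, -98], [0, 86, -123], [0, 103, -147]]
dr [[0.0, 0.0, 0.0], [0.0, 0.0, 0.0], [0.0, 0.0, 0.0], [0.0, 0.0, 0.0], [0.0, 0.0, 0.0], [0.0, 0.0, 0.0], [0.0, 0.0, 0.0], [0.0, 0.0, 0.0], [0.0, 0.0, 0.0], [0.0, 0.0, 0.0]]
```

Call:
send_rows:
  xyz:
    - [0,3,-4]
    - [0,6,-8]
    - [0,11,-16]
    - [0,17,-25]
    - [0,23,-33]
    - [0,29,-41]
    - [0,34,-49]
    - [0,46,-66]
    - [0,57,-82]
    - [0,69,-98]
  dr:
    - [0,0,0]
    - [0,0,0]
    - [0,0,0]
    - [0,0,0]
    - [0,0,0]
    - [0,0,0]
    - [0,0,0]
    - [0,0,0]
    - [0,0,0]
    - [0,0,0]

```text
time: 7.85
position: [0.4931, -0.1041, 0.2001]
tool_rot: [0.236, 2.942, 0.925]
ft_force: [-0.1, -0.3, -2.4]
grip_width: 0.085
grip_force: 45.0
```

```bash
python3 - <<'E'
from plan import *
s=get_state(); print(s["position"],s["ft_force"].round(1),s["torque"].round(2),s["grip_width"],s["joint_positions"].round(2))
t=get_image("top");w=get_image("wrist")
# bowl and thali precise circle fits
t0=cv2.imread("pics/top0.png");g=cv2.cvtColor(t0,6)
for nm,c,z,r0,r1 in(("bowl",(185,223),.055,24,32),("thali",(451,230),.01,30,38)):
    h=cv2.HoughCircles(cv2.GaussianBlur(g[c[1]-45:c[1]+45,c[0]-45:c[0]+45],(3,3),0),cv2.HOUGH_GRADIENT,1.0,100,param1=120,param2=10,minRadius=r0,maxRadius=r1)
    u,v,r=h[0,0]+[c[0]-45,c[1]-45,0];p=atz("top",u,v,z);print(nm,u,v,r,p.round(4),"rad",np.linalg.norm(atz("top",u+r,v,z)-p).round(4))
cv2.imwrite("pics/w4.png",np.vstack([t,w])[:,:,::-1][:, :]); cv2.imwrite("pics/w4s.png",cv2.resize(np.vstack([t,w])[:,:,::-1],(480,600)))
E
```

```text
[ 0.49310041 -0.10407482  0.20014078] [-0.1 -0.3 -2.4] [-0.93  0.12 -0.  ] 0.08541364399724197 [-0.05  0.21  0.66  1.85 -0.68  1.47  2.22]
bowl 186.5 222.5 26.600000381469727 [0.458  0.3289 0.055 ] rad 0.0708
thali 451.5 229.5 33.599998474121094 [ 0.4508 -0.3889  0.01  ] rad 0.0925
```

View pics/w4s.png

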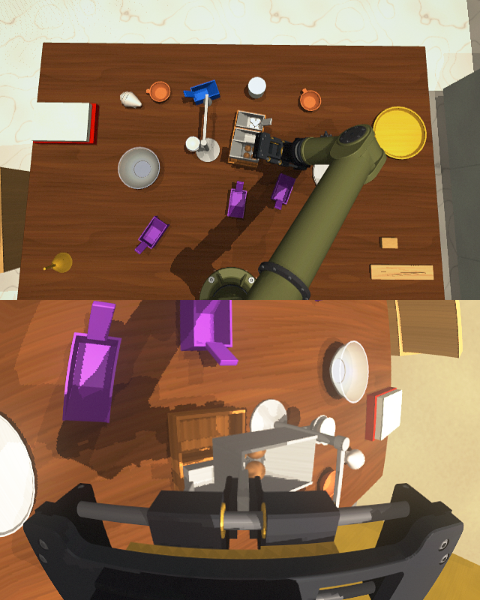

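The bin is out with the nuts visible at about (255,460) in the stacked view, the wrist force shows about 2 N of load, and the snuffer is clear at (205,125). Next I'll plan the transport and the pour.

```bash
cat >> plan.py <<'E'
def lip(l,tilt,yaw=YAW):   # bin origin so that lip is at l
    return np.array(l)-(R.from_euler('z',yaw)*R.from_euler('y',tilt,degrees=True)).apply([.048,0,.05])
E
python3 - <<'E'
from plan import *
s=get_state(); st=(s["position"],R.from_rotvec(s["tool_rot"]))
bowl=np.array([.456,.332,0]); back=B@[-.025,0,0]
L=lambda z,t,n:(*tcp(lip(bowl+back+[0,0,z],t),t),n)
seq=[(*tcp(O+[0,0,.195],0),4),(*tcp([.465,.10,.20],0),6),(*tcp([.45,.20,.195],0),4),L(.13,40,10),L(.075,55,6),L(.073,79,10)]
for a in seq: print(a[0].round(3))
rows(seq,st)
E
```

```text
[ 0.493 -0.103  0.274]
[0.454 0.038 0.273]
[0.439 0.138 0.268]
[0.44  0.238 0.219]
[0.444 0.263 0.179]
[0.452 0.309 0.186]
xyz [[0, 10, -14], [1, 21, -29], [1, 31, -43], [1, 42, -58], [12, 60, -45], [22, 78, -32], [32, 96, -19], [42, 115, -7], [52, 133, 6], [62, 151, 19]]
dr [[0.0, 0.0, 0.0], [0.0, 0.0, 0.01], [0.0, 0.0, 0.01], [0.0, 0.0, 0.01], [0.0, 0.0, 0.01], [0.0, 0.0, 0.01], [0.0, 0.0, 0.01], [0.0, 0.0, 0.01], [0.0, 0.0, 0.01], [0.0, 0.0, 0.01]]
xyz [[8, 19, 15], [16, 38, 30], [24, 57, 44], [32, 76, 59], [33, 81, 69], [35, 86, 79], [37, 92, 88], [38, 97, 98], [40, 102, 108], [42, 107, 117]]
dr [[0.0, 0.0, 0.0], [0.0, 0.0, 0.0], [0.0, 0.0, 0.0], [0.0, 0.0, 0.0], [0.07, 0.0, 0.0], [0.14, 0.0, 0.0], [0.21, 0.0, 0.0], [0.28, 0.0, 0.0], [0.35, 0.0, 0.0], [0.42, 0.0, 0.0]]
xyz [[2, 9, 7], [3, 17, 13], [5, 26, 20], [7, 35, 27], [7, 38, 34], [7, 41, 42], [7, 44, 49], [7, 46, 56], [7, 49, 64], [7, 52, 71]]
dr [[0.07, 0.0, 0.0], [0.14, 0.0, 0.0], [0.21, 0.0, 0.0], [0.28, 0.0, 0.0], [0.32, 0.0, 0.0], [0.37, 0.0, 0.0], [0.41, 0.0, 0.0], [0.45, 0.0, 0.0], [0.5, 0.0, 0.0], [0.54, 0.0, 0.0]]
xyz [[0, 4, -2], [0, 8, -4], [0, 12, -7], [0, 16, -9], [0, 20, -11], [0, 24, -13], [0, 29, -16], [0, 33, -18], [0, 37, -20], [0, 41, -22]]
dr [[0.04, 0.0, 0.0], [0.08, 0.0, 0.0], [0.13, 0.0, 0.0], [0.17, 0.0, 0.0], [0.21, 0.0, 0.0], [0.25, 0.0, 0.0], [0.29, 0.0, 0.0], [0.34, 0.0, 0.0], [0.38, 0.0, 0.0], [0.42, 0.0, 0.0]]
```

Call:
send_rows:
  xyz:
    - [0,10,-14]
    - [1,21,-29]
    - [1,31,-43]
    - [1,42,-58]
    - [12,60,-45]
    - [22,78,-32]
    - [32,96,-19]
    - [42,115,-7]
    - [52,133,6]
    - [62,151,19]
  dr:
    - [0,0,0]
    - [0,0,0]
    - [0,0,0.01]
    - [0,0,0.01]
    - [0,0,0.01]
    - [0,0,0.01]
    - [0,0,0.01]
    - [0,0,0.01]
    - [0,0,0.01]
    - [0,0,0.01]

```text
time: 8.78
position: [0.4526, 0.0401, 0.269]
tool_rot: [0.251, 2.945, 0.927]
ft_force: [0.0, 0.0, -1.6]
grip_width: 0.086
grip_force: 45.0
```

Call:
send_rows:
  xyz:
    - [8,19,15]
    - [16,38,30]
    - [24,57,44]
    - [32,76,59]
    - [33,81,69]
    - [35,86,79]
    - [37,92,88]
    - [38,97,98]
    - [40,102,108]
    - [42,107,117]
  dr:
    - [0,0,0]
    - [0,0,0]
    - [0,0,0]
    - [0,0,0]
    - [0.07,0,0]
    - [0.14,0,0]
    - [0.21,0,0]
    - [0.28,0,0]
    - [0.35,0,0]
    - [0.42,0,0]

```text
time: 9.62
position: [0.4373, 0.1989, 0.2346]
tool_rot: [0.263, 3.107, 0.291]
ft_force: [-0.6, -0.7, -1.6]
grip_width: 0.085
grip_force: 45.0
```

```bash
python3 - <<'E'
from plan import *
get_image("top");s=get_state(); q=R.from_rotvec(s["tool_rot"]); b=q*Q(-35).inv()
print(s["time"],s["position"],s["joint_positions"].round(2),s["ft_force"].round(1),b.as_rotvec().round(3), "tilt",np.degrees((Q(0).inv()*q).as_rotvec()).round(1))
bowl=np.array([.456,.332,0]); back=B@[-.025,0,0]
L=lambda z,t,n:(*tcp(lip(bowl+back+[0,0,z],t),t),n)
rows([L(.13,40,4),L(.075,53,6),L(.073,79,10)],(s["position"],q))
E
```

```text
9.6667 [0.43615008 0.20390972 0.23410912] [-0.43 -0.1   0.06  1.94 -0.17  1.22  1.08] [-0.6  5.6 -1.3] [-0.419  0.077  0.011] tilt [-10.6   0.5  -0.5]
xyz [[0, 8, 5], [1, 16, 11], [1, 23, 16], [2, 31, 22], [2, 34, 29], [2, 36, 37], [2, 38, 44], [1, 40, 51], [1, 43, 59], [1, 45, 66]]
dr [[0.07, 0.0, 0.0], [0.14, 0.0, 0.0], [0.2, -0.01, 0.01], [0.27, -0.01, 0.01], [0.31, -0.01, 0.01], [0.35, -0.01, 0.01], [0.39, -0.01, 0.01], [0.42, -0.01, 0.01], [0.46, -0.01, 0.01], [0.5, -0.01, 0.01]]
xyz [[0, 4, -2], [0, 9, -5], [0, 13, -7], [0, 18, -9], [0, 22, -12], [0, 27, -14], [0, 31, -17], [0, 36, -19], [0, 40, -21], [0, 44, -24]]
dr [[0.05, 0.0, 0.0], [0.09, 0.0, 0.0], [0.14, 0.0, 0.0], [0.18, 0.0, 0.0], [0.23, 0.0, 0.0], [0.27, 0.0, 0.0], [0.32, 0.0, 0.0], [0.36, 0.0, 0.0], [0.41, 0.0, 0.0], [0.45, 0.0, 0.0]]
```

Call:
send_rows:
  xyz:
    - [0,8,5]
    - [1,16,11]
    - [1,23,16]
    - [2,31,22]
    - [2,34,29]
    - [2,36,37]
    - [2,38,44]
    - [1,40,51]
    - [1,41,58]
    - [1,41,58]
  dr:
    - [0.07,0,0]
    - [0.14,0,0]
    - [0.2,-0.01,0.01]
    - [0.27,-0.01,0.01]
    - [0.3,-0.01,0.01]
    - [0.33,-0.01,0.01]
    - [0.36,-0.01,0.01]
    - [0.39,-0.01,0.01]
    - [0.42,-0.01,0.01]
    - [0.42,-0.01,0.01]

```text
time: 10.5
position: [0.4438, 0.2506, 0.1837]
tool_rot: [-0.272, -3.089, 0.36]
ft_force: [-0.8, 3.0, -1.2]
grip_width: 0.09
grip_force: 44.9
```

```bash
python3 - <<'E'
from plan import *
get_image("top");get_image("top");s=get_state(); q=R.from_rotvec(s["tool_rot"])
t=np.degrees((Q(-35).inv()*q).as_rotvec())[0]
b=R.from_matrix(q.as_matrix()@np.array([[0,1,0],[1,0,0],[0,0,-1]]).T)*R.from_euler('y',35,degrees=True)
k=np.radians(35);g=np.array([-.0465,0,.05])+np.array([-np.sin(k),0,np.cos(k)])*.028
print(s["time"],s["position"],s["joint_positions"].round(2),s["ft_force"].round(1),"tilt",t,"lip",s["position"]+b.apply(np.array([.048,0,.05])-g))
bowl=np.array([.456,.332,0]); back=B@[-.025,0,0]
L=lambda z,t,n:(*tcp(lip(bowl+back+[0,0,z],t),t),n)
rows([L(.074,t+4+(80-t)*i/10,1) for i in range(1,10)]+[L(.072,82,1)],(s["position"],q))
E
```

```text
10.6 [0.44442648 0.25009774 0.18538139] [-0.59  0.18 -0.09  1.75  0.17  1.38  0.67] [-1.   1.4 -1.4] tilt 48.13296073172389 lip [0.45461973 0.30588271 0.08774046]
xyz [[3, 15, 4], [3, 20, 1], [3, 25, -3], [3, 31, -6], [3, 37, -8], [3, 43, -11], [3, 48, -13], [3, 55, -14], [3, 61, -16], [3, 63, -14]]
dr [[0.13, 0.0, -0.01], [0.18, 0.0, -0.01], [0.24, 0.0, -0.01], [0.29, 0.0, -0.01], [0.35, 0.0, -0.01], [0.4, 0.0, -0.01], [0.46, 0.0, -0.01], [0.51, 0.0, -0.01], [0.57, 0.0, -0.01], [0.59, 0.0, -0.01]]
```

Call:
send_rows:
  xyz:
    - [1,8,6]
    - [2,14,5]
    - [3,20,1]
    - [3,25,-3]
    - [3,31,-6]
    - [3,37,-8]
    - [3,43,-11]
    - [3,49,-13]
    - [3,56,-14]
    - [3,62,-15]
  dr:
    - [0.06,0,0]
    - [0.12,0,-0.01]
    - [0.18,0,-0.01]
    - [0.24,0,-0.01]
    - [0.29,0,-0.01]
    - [0.35,0,-0.01]
    - [0.4,0,-0.01]
    - [0.46,0,-0.01]
    - [0.52,0,-0.01]
    - [0.58,0,-0.01]

```text
time: 11.43
position: [0.454, 0.3129, 0.1873]
tool_rot: [-0.24, -2.817, 1.208]
ft_force: [-0.1, -0.6, -1.6]
grip_width: 0.088
grip_force: 45.0
```

Call:
send_rows:
  xyz:
    - [0,0,0]
    - [0,0,0]
    - [0,0,0]
    - [0,0,0]
    - [0,0,0]
    - [0,0,0]
    - [0,0,0]
    - [0,0,0]
    - [0,0,0]
    - [0,0,0]
  dr:
    - [0,0,0]
    - [0,0,0]
    - [0,0,0]
    - [0,0,0]
    - [0,0,0]
    - [0,0,0]
    - [0,0,0]
    - [0,0,0]
    - [0,0,0]
    - [0,0,0]

```text
time: 12.27
position: [0.4534, 0.3129, 0.1866]
tool_rot: [-0.239, -2.817, 1.208]
ft_force: [0.4, -0.5, -1.2]
grip_width: 0.092
grip_force: 45.0
```

```bash
python3 - <<'E'
from plan import *
s=get_state(); q=R.from_rotvec(s["tool_rot"]); print(s["time"],s["position"],s["ft_force"].round(2),s["joint_positions"].round(2),"tilt",np.degrees((Q(-35).inv()*q).as_rotvec())[0])
t=get_image("top");cv2.imwrite("pics/t5.png",t[:,:,::-1]);w=get_image("wrist");cv2.imwrite("pics/w5.png",w[:,:,::-1]);cv2.imwrite("pics/s5.png",get_image("scene")[:,:,::-1])
p=s["position"]
# leave: up with tilt kept a little, then untilt
bowl=np.array([.456,.332,0]);O2=np.array([.45,.22,.20])
st=(p,q); rows([(p+[0,-.01,.08],q,4),(*tcp([.44,.20,.21],0),12),(*tcp([.44,.05,.22],0),4)],st)
# orange count by image
for n,im in(("top",t),("wrist",w)):
    h=cv2.cvtColor(im,cv2.COLOR_RGB2HSV);m=cv2.inRange(h,(8,110,90),(18,230,255))
    c=proj(n,[.456,.332,.03],s);print(n,c)
    mm=m[max(0,int(c[1])-35):int(c[1])+35,max(0,int(c[0])-35):int(c[0])+35];print((mm>0).sum())
E
```

```text
12.2667 [0.45343814 0.31285185 0.18657468] [ 0.38 -0.51 -1.16] [-0.83  0.64 -0.08  1.33  0.42  1.91  0.47] tilt 81.40041446466054
xyz [[0, -16, -12], [-1, -32, -24], [-1, -49, -36], [-2, -65, -48], [-2, -75, -39], [-2, -86, -30], [-3, -96, -21], [-3, -107, -12], [-3, -117, -3], [-4, -128, 7]]
dr [[0.0, 0.0, 0.0], [0.0, 0.0, 0.0], [0.0, 0.0, 0.0], [0.0, 0.0, 0.0], [-0.12, 0.0, 0.0], [-0.24, 0.0, 0.0], [-0.36, 0.0, 0.0], [-0.47, 0.0, 0.0], [-0.59, 0.0, 0.0], [-0.71, 0.0, 0.0]]
xyz [[0, -14, 0], [-1, -28, 0], [-1, -42, 0], [-1, -56, 0], [-2, -70, 0], [-2, -84, 0], [-8, -121, 1], [-15, -158, 2], [-21, -195, 4], [-27, -232, 5]]
dr [[-0.12, 0.0, 0.0], [-0.24, 0.0, 0.0], [-0.36, 0.0, 0.0], [-0.47, 0.0, 0.0], [-0.59, 0.0, 0.0], [-0.71, 0.0, 0.0], [-0.71, 0.0, 0.0], [-0.71, 0.0, 0.0], [-0.71, 0.0, 0.0], [-0.71, 0.0, 0.0]]
top [187.79324989 224.13357232]
1631
wrist [467.58868997 207.05706018]
1236
```

Call:
send_rows:
  xyz:
    - [0,-16,-12]
    - [-1,-32,-24]
    - [-1,-49,-36]
    - [-2,-65,-48]
    - [-2,-75,-39]
    - [-2,-86,-30]
    - [-3,-96,-21]
    - [-3,-107,-12]
    - [-3,-117,-3]
    - [-4,-128,7]
  dr:
    - [0,0,0]
    - [0,0,0]
    - [0,0,0]
    - [0,0,0]
    - [-0.12,0,0]
    - [-0.24,0,0]
    - [-0.36,0,0]
    - [-0.47,0,0]
    - [-0.59,0,0]
    - [-0.71,0,0]

```text
time: 13.25
position: [0.4415, 0.2202, 0.2755]
tool_rot: [-0.263, -3.121, 0.146]
ft_force: [0.9, -0.3, -1.5]
grip_width: 0.088
grip_force: 45.0
```

Call:
send_rows:
  xyz:
    - [-2,-14,0]
    - [-4,-28,0]
    - [-6,-42,0]
    - [-8,-56,0]
    - [-10,-70,0]
    - [-13,-84,0]
    - [-20,-110,1]
    - [-27,-140,2]
    - [-33,-170,3]
    - [-40,-200,4]
  dr:
    - [-0.12,0,0]
    - [-0.24,0,0]
    - [-0.36,0,0]
    - [-0.47,0,0]
    - [-0.59,0,0]
    - [-0.71,0,0]
    - [-0.71,0,0]
    - [-0.71,0,0]
    - [-0.71,0,0]
    - [-0.71,0,0]

```text
time: 14.08
position: [0.4466, 0.0151, 0.2904]
tool_rot: [0.249, 2.94, 0.925]
ft_force: [0.0, 0.1, -1.2]
grip_width: 0.088
grip_force: 45.0
```

```bash
python3 - <<'E'
from plan import *
get_image("top");s=get_state(); q=R.from_rotvec(s["tool_rot"]); print(s["time"],s["position"],s["ft_force"].round(2),s["joint_positions"].round(2),"tilt",np.degrees((Q(-35).inv()*q).as_rotvec()))
t=get_image("top")[:,:,::-1];w=get_image("wrist")[:,:,::-1]
cv2.imwrite("pics/t6.png",t);cv2.imwrite("pics/w6.png",w)
a=cv2.resize(t[60:280,130:500],(740,440)[:2]) ; b=cv2.resize(t[185:260,148:223],(160,160),interpolation=2); c=cv2.resize(w,(256,160))
bot=np.zeros((160,740,3),np.uint8);bot[:,:160]=b;bot[:,170:426]=c;bot[:,440:690]=cv2.resize(w[150:300,220:454],(250,160),interpolation=2)
cv2.imwrite("pics/v6.png",np.vstack([a,bot]))
E
```

```text
14.1333 [0.44814087 0.00816111 0.2904745 ] [ 3.04 -5.48 -2.  ] [-0.23 -0.13  0.56  1.95 -0.53  1.43  1.83] tilt [ 0.30399386 -0.31191086  0.24977561]
```

View pics/v6.png

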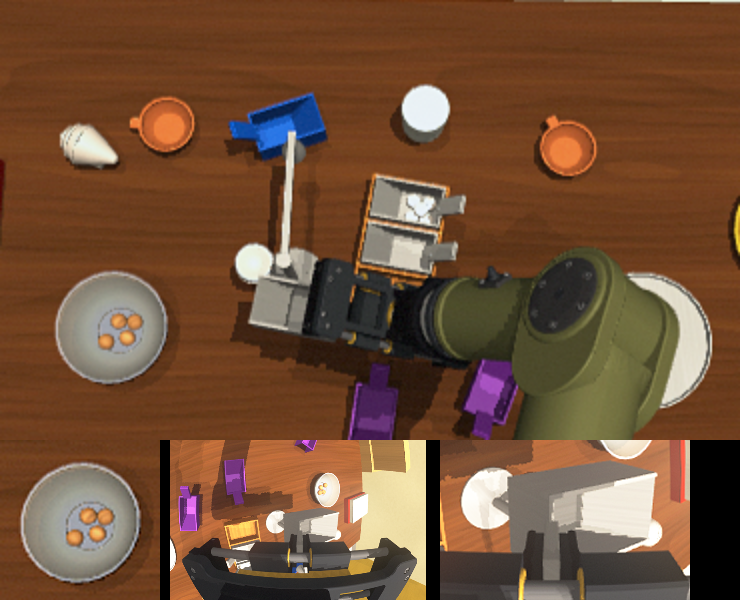

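The view shows all four nuts in the bowl at about (120,330), the bin empty, the bowl unmoved and the snuffer aside. Next is the carry to the tray.

```bash
python3 - <<'E'
from plan import *
s=get_state(); st=(s["position"],R.from_rotvec(s["tool_rot"]))
th=np.array([.4500,-.3885,0]);y=.55
a=tcp(th+[0,0,.13],0,yaw=y);m=(np.array([.475,-.21,.28]),Q(-35,1.0));print(a[0],tcp(th+[0,0,.05],0,yaw=y)[0])
rows([(*m,9),(*a,9),(*tcp(th+[0,0,.05],0,yaw=y),6),(*tcp(th+[0,0,.05],0,yaw=y),6)],st)
E
```

```text
[ 0.39666595 -0.42119939  0.20293626] [ 0.39666595 -0.42119939  0.12293626]
xyz [[-7, -20, -13], [-15, -41, -26], [-22, -61, -38], [-29, -81, -51], [-36, -102, -64], [-44, -122, -77], [-51, -142, -89], [-58, -163, -102], [-66, -183, -115], [-61, -208, -122]]
dr [[0.0, -0.03, 0.04], [0.0, -0.05, 0.07], [0.0, -0.08, 0.11], [0.0, -0.1, 0.14], [0.0, -0.13, 0.18], [0.0, -0.15, 0.22], [0.0, -0.18, 0.25], [0.0, -0.2, 0.29], [0.0, -0.23, 0.33], [0.0, -0.26, 0.37]]
xyz [[-7, -25, -7], [-13, -49, -14], [-20, -74, -21], [-26, -99, -27], [-33, -123, -34], [-39, -148, -41], [-46, -173, -48], [-53, -198, -55], [-53, -205, -44], [-53, -213, -33]]
dr [[0.0, -0.03, 0.04], [0.0, -0.06, 0.08], [0.0, -0.09, 0.12], [0.0, -0.11, 0.16], [0.0, -0.14, 0.2], [0.0, -0.17, 0.25], [0.0, -0.2, 0.29], [0.0, -0.23, 0.33], [0.0, -0.23, 0.33], [0.0, -0.23, 0.33]]
xyz [[0, -8, 11], [0, -15, 22], [0, -23, 33], [0, -31, 44], [0, -31, 44], [0, -31, 44], [0, -31, 44], [0, -31, 44], [0, -31, 44], [0, -31, 44]]
dr [[0.0, 0.0, 0.0], [0.0, 0.0, 0.0], [0.0, 0.0, 0.0], [0.0, 0.0, 0.0], [0.0, 0.0, 0.0], [0.0, 0.0, 0.0], [0.0, 0.0, 0.0], [0.0, 0.0, 0.0], [0.0, 0.0, 0.0], [0.0, 0.0, 0.0]]
```

Call:
send_rows:
  xyz:
    - [-7,-20,-13]
    - [-15,-41,-26]
    - [-22,-61,-38]
    - [-29,-81,-51]
    - [-36,-102,-64]
    - [-44,-122,-77]
    - [-51,-142,-89]
    - [-58,-163,-102]
    - [-66,-183,-115]
    - [-61,-208,-122]
  dr:
    - [0,-0.03,0.04]
    - [0,-0.05,0.07]
    - [0,-0.08,0.11]
    - [0,-0.1,0.14]
    - [0,-0.13,0.18]
    - [0,-0.15,0.22]
    - [0,-0.18,0.25]
    - [0,-0.2,0.29]
    - [0,-0.23,0.33]
    - [0,-0.26,0.37]

```text
time: 15.07
position: [0.4696, -0.2299, 0.272]
tool_rot: [0.862, 2.697, 0.848]
ft_force: [0.8, 0.4, -0.3]
grip_width: 0.088
grip_force: 45.0
```

Call:
send_rows:
  xyz:
    - [-7,-25,-7]
    - [-13,-49,-14]
    - [-20,-74,-21]
    - [-26,-99,-27]
    - [-33,-123,-34]
    - [-39,-148,-41]
    - [-46,-173,-48]
    - [-53,-198,-55]
    - [-53,-205,-44]
    - [-53,-213,-33]
  dr:
    - [0,-0.03,0.04]
    - [0,-0.06,0.08]
    - [0,-0.09,0.12]
    - [0,-0.11,0.16]
    - [0,-0.14,0.2]
    - [0,-0.17,0.25]
    - [0,-0.2,0.29]
    - [0,-0.23,0.33]
    - [0,-0.23,0.33]
    - [0,-0.23,0.33]

```text
time: 15.9
position: [0.3976, -0.4185, 0.1755]
tool_rot: [1.344, 2.393, 0.754]
ft_force: [-0.2, 0.6, -2.0]
grip_width: 0.086
grip_force: 45.0
```

```bash
python3 - <<'E'
from plan import *
get_image("top");get_image("top");s=get_state(); q=R.from_rotvec(s["tool_rot"]); print(s["time"],s["position"],s["ft_force"].round(2),s["joint_positions"].round(2),"rot",np.degrees((Q(-35,.55).inv()*q).as_rotvec()))
th=np.array([.4500,-.3885,0])
rows([(*tcp(th+[0,0,.03],0,yaw=.55),7)]+[(*tcp(th+[0,0,.03],0,yaw=.55),3)],(s["position"],q))
E
```

```text
16.0 [ 0.39813088 -0.41537892  0.17333529] [ 0.05  0.81 -1.19] [ 0.32  0.36  0.95  1.84 -0.9   1.39  2.12] rot [0.03133372 0.284764   0.16971028]
xyz [[-1, -6, 8], [-1, -13, 16], [-2, -19, 24], [-3, -25, 32], [-3, -31, 39], [-4, -38, 47], [-5, -44, 55], [-5, -44, 55], [-5, -44, 55], [-5, -44, 55]]
dr [[0.0, 0.0, 0.0], [0.0, 0.0, 0.0], [0.0, 0.0, 0.0], [0.0, 0.0, 0.0], [0.0, 0.0, 0.0], [0.0, 0.0, 0.0], [0.0, 0.0, 0.0], [0.0, 0.0, 0.0], [0.0, 0.0, 0.0], [0.0, 0.0, 0.0]]
```

Call:
send_rows:
  xyz:
    - [-1,-6,8]
    - [-1,-13,16]
    - [-2,-19,24]
    - [-3,-25,32]
    - [-3,-31,39]
    - [-4,-38,47]
    - [-5,-44,55]
    - [-5,-44,55]
    - [-5,-44,55]
    - [-5,-44,55]
  dr:
    - [0,0,0]
    - [0,0,0]
    - [0,0,0]
    - [0,0,0]
    - [0,0,0]
    - [0,0,0]
    - [0,0,0]
    - [0,0,0]
    - [0,0,0]
    - [0,0,0]

```text
time: 16.83
position: [0.3965, -0.4255, 0.1062]
tool_rot: [1.344, 2.393, 0.753]
ft_force: [0.5, -0.2, -1.0]
grip_width: 0.091
grip_force: 45.0
```

```bash
python3 - <<'E'
from plan import *
s=get_state(); q=R.from_rotvec(s["tool_rot"]); print(s["time"],s["position"],s["ft_force"].round(2),"rot",np.degrees((Q(-35,.55).inv()*q).as_rotvec()))
th=np.array([.4500,-.3885,0])
print("tcp err",s["position"]-tcp(th+[0,0,.03],0,yaw=.55)[0])
# bin rim predicted vs wrist/top saved for check
t=get_image("top");w=get_image("wrist");cv2.imwrite("pics/t7.png",t[:,:,::-1]);cv2.imwrite("pics/w7.png",w[:,:,::-1])
# thali outline from wrist: bright low-saturation disc
g=cv2.cvtColor(cv2.imread("pics/t6.png"),cv2.COLOR_BGR2HSV);m=cv2.inRange(g,(0,0,150),(180,60,255))[185:275,405:500]
cs,_=cv2.findContours(m,0,1);c=max(cs,key=cv2.contourArea);print("t6",cv2.minEnclosingCircle(c))
g=cv2.cvtColor(cv2.imread("pics/top0.png"),cv2.COLOR_BGR2HSV);m=cv2.inRange(g,(0,0,120),(180,70,255))[185:275,405:500]
cs,_=cv2.findContours(m,0,1);c=max(cs,key=cv2.contourArea);(u,v),r=cv2.minEnclosingCircle(c);print("top0",u+405,v+185,r,atz("top",u+405,v+185,.01))
g=cv2.cvtColor(cv2.imread("pics/scene0.png"),cv2.COLOR_BGR2HSV);m=cv2.inRange(g,(0,0,90),(180,70,255))[255:340,165:270]
cs,_=cv2.findContours(m,0,1);c=max(cs,key=cv2.contourArea);e=cv2.fitEllipse(c);print("scene",e,atz("scene",e[0][0]+165,e[0][1]+255,.008))
rows([(*tcp(th+[0,0,.006],0,yaw=.55),6)],(s["position"],q))
E
```

```text
16.8333 [ 0.39651008 -0.42548384  0.10617719] [ 0.5  -0.22 -0.96] rot [ 0.03261851 -0.12204997  0.13094386]
tcp err [-0.00015587 -0.00428446  0.00324093]
t6 ((49.5, 44.5), 34.1541633605957)
top0 451.6958770751953 229.6958770751953 35.09113693237305 [ 0.45024739 -0.38937149  0.01      ]
scene ((51.36290740966797, 43.300689697265625), (57.98408126831055, 76.04716491699219), 71.01303100585938) [ 0.4520728  -0.39227776  0.008     ]
xyz [[1, -2, 4], [1, -5, 8], [2, -7, 12], [2, -9, 16], [3, -11, 20], [4, -14, 24], [4, -14, 24], [4, -14, 24], [4, -14, 24], [4, -14, 24]]
dr [[0.0, 0.0, 0.0], [0.0, 0.0, 0.0], [0.0, 0.0, 0.0], [0.0, 0.0, 0.0], [0.0, 0.0, 0.0], [0.0, 0.0, 0.0], [0.0, 0.0, 0.0], [0.0, 0.0, 0.0], [0.0, 0.0, 0.0], [0.0, 0.0, 0.0]]
```

Call:
send_rows:
  xyz:
    - [1,-2,4]
    - [1,-5,8]
    - [2,-7,12]
    - [2,-9,15]
    - [3,-11,18]
    - [3,-12,20]
    - [4,-13,22]
    - [4,-14,24]
    - [4,-14,24]
    - [4,-14,24]
  dr:
    - [0,0,0]
    - [0,0,0]
    - [0,0,0]
    - [0,0,0]
    - [0,0,0]
    - [0,0,0]
    - [0,0,0]
    - [0,0,0]
    - [0,0,0]
    - [0,0,0]

```text
time: 17.77
position: [0.3964, -0.4206, 0.0782]
tool_rot: [1.344, 2.393, 0.754]
ft_force: [0.5, 0.7, -1.8]
grip_width: 0.089
grip_force: 45.0
```

```bash
python3 - <<'E'
from plan import *
s=get_state(); q=R.from_rotvec(s["tool_rot"]); th=np.array([.4505,-.390,0])
print(s["position"],s["ft_force"].round(2),s["torque"].round(2),"tcp err",s["position"]-tcp(th+[0,0,.004],0,yaw=.55)[0])
rows([(s["position"]+[0,0,-.003],q,3)],(s["position"],q))
E
```

```text
[ 0.39637689 -0.42055005  0.07822044] [ 0.54  0.65 -1.76] [-0.52  0.83 -0.07] tcp err [-0.00078906  0.00214933  0.00128418]
xyz [[0, -1, 1], [0, -1, 2], [0, -2, 2], [0, -2, 2], [0, -2, 2], [0, -2, 2], [0, -2, 2], [0, -2, 2], [0, -2, 2], [0, -2, 2]]
dr [[0.0, 0.0, 0.0], [0.0, 0.0, 0.0], [0.0, 0.0, 0.0], [0.0, 0.0, 0.0], [0.0, 0.0, 0.0], [0.0, 0.0, 0.0], [0.0, 0.0, 0.0], [0.0, 0.0, 0.0], [0.0, 0.0, 0.0], [0.0, 0.0, 0.0]]
```

Call:
send_rows:
  xyz:
    - [0,-0.5,0.8]
    - [0,-1,1.5]
    - [0,-1,1.5]
    - [0,-1,1.5]
    - [0,-1,1.5]
    - [0,-1,1.5]
    - [0,-1,1.5]
    - [0,-1,1.5]
    - [0,-1,1.5]
    - [0,-1,1.5]
  dr:
    - [0,0,0]
    - [0,0,0]
    - [0,0,0]
    - [0,0,0]
    - [0,0,0]
    - [0,0,0]
    - [0,0,0]
    - [0,0,0]
    - [0,0,0]
    - [0,0,0]

```text
time: 18.6
position: [0.3966, -0.421, 0.0773]
tool_rot: [1.343, 2.392, 0.753]
ft_force: [-1.8, -0.8, 5.5]
grip_width: 0.092
grip_force: 45.0
```

Call:
send_rows:
  xyz:
    - [0,0,0]
    - [0,0,0]
    - [0,0,0]
    - [0,0,0]
    - [0,0,0]
    - [0,0,0]
    - [0,0,0]
    - [0,0,0]
    - [0,0,0]
    - [0,0,0]
  dr:
    - [0,0,0]
    - [0,0,0]
    - [0,0,0]
    - [0,0,0]
    - [0,0,0]
    - [0,0,0]
    - [0,0,0]
    - [0,0,0]
    - [0,0,0]
    - [0,0,0]
  jaw: 40

```text
time: 19.43
position: [0.3964, -0.4206, 0.0765]
tool_rot: [1.344, 2.393, 0.754]
ft_force: [0.2, -0.6, -0.3]
grip_width: 0.458
grip_force: 0.0
```

Call:
send_rows:
  xyz:
    - [0,0,-10]
    - [0,0,-22]
    - [0,0,-36]
    - [0,0,-52]
    - [0,0,-70]
    - [0,0,-90]
    - [0,0,-110]
    - [0,0,-130]
    - [0,0,-150]
    - [0,0,-150]
  dr:
    - [0,0,0]
    - [0,0,0]
    - [0,0,0]
    - [0,0,0]
    - [0,0,0]
    - [0,0,0]
    - [0,0,0]
    - [0,0,0]
    - [0,0,0]
    - [0,0,0]

```text
time: 20.27
position: [0.3199, -0.4694, 0.2041]
tool_rot: [1.346, 2.387, 0.745]
ft_force: [0.2, -0.6, 0.2]
grip_width: 0.461
grip_force: 0.0
```

```bash
python3 - <<'E'
from plan import *
s=get_state(); print(s["time"],s["position"],s["ft_force"].round(1))
t=get_image("top");w=get_image("wrist");cv2.imwrite("pics/t8.png",t[:,:,::-1]);cv2.imwrite("pics/w8.png",w[:,:,::-1])
# check bin: predicted outline edges vs image in wrist (tray seen bright, bin grey) by numbers: tray enclosing circle in top & rim darkness
o=np.array([.4505,-.390,.004]);b=R.from_euler('z',.55)
for p in([.048,.028,.05],[.048,-.028,.05],[-.048,.028,.05],[-.048,-.028,.05],[-.0756,0,.0846]):
    P=o+b.apply(p);print(P.round(3),"top",proj("top",P).round(1),"wrist",proj("wrist",P,s).round(1))
u0=np.array(proj("top",o)).astype(int);cr=cv2.cvtColor(t,cv2.COLOR_RGB2GRAY)[u0[1]-42:u0[1]+43:3,u0[0]-42:u0[0]+43:2]
print(u0);print("\n".join("".join(" .:-=+*#%@"[v*10//256] for v in r) for r in cr))
E
```

```text
20.2667 [ 0.31988948 -0.46939119  0.20406066] [ 0.2 -0.6  0.2]
[ 0.477 -0.341  0.054] top [438.  218.2] wrist [386.7 147.3]
[ 0.506 -0.389  0.054] top [455.5 207.5] wrist [384.6 189.7]
[ 0.395 -0.391  0.054] top [457.9 249.2] wrist [324.3 154.6]
[ 0.424 -0.439  0.054] top [475.6 238.3] wrist [324.4 203.9]
[ 0.386 -0.43   0.089] top [477.1 252.2] wrist [321.4 191.7]
[451 229]<stdin>:9: RuntimeWarning: overflow encountered in scalar multiply
Traceback (most recent call last):
OverflowError: Python integer 256 out of bounds for uint8
```

```bash
python3 - <<'E'
import cv2
for f,(x0,x1,sx),(y0,y1,sy) in(("t8",(410,496,1),(190,272,2)),("w8",(290,420,2),(125,225,4))):
    g=cv2.imread(f"pics/{f}.png",0)[y0:y1:sy,x0:x1:sx].astype(int)
    print(f);print("\n".join("".join(" .:-=+*#%@"[v*10//256] for v in r) for r in g))
E
```

```text
t8
::::::::::::::::::::::::::::::::::::::::::::::::::::::::::::::::::::::::::::::::::::::
:::::::::::::::::::::::::::::::::::::::::::::::::::::::::::::::::::::::::::::::::-::::
:::::::::::-:::::::-::::::::::::::::::::::::::::::::-:::::::::::::::::::::::::::::::::
:::-:--:-:::-::::-----::-----::---+++========+=--::-:----------:-------------------:--
::::::::::::::::::-:::-:::-+*=%#+==++++++++++===*%#*+=-:-----:-------:--------:-------
::::-:::::::::::::::::-+=@*=*@@%%%%%%%%%%%%%%%%%@%%+=:*#==::::::::::::::::::-:::::::::
::::::::::::::::::::-+#=*@%%%%%%%%%%%%%%%%%%%%%%%%%%%%#*=-**=-::-::-:-----------------
:::::::::::::::::-+%+*@%%%%%%%%%%%%%%%%%%%%%%%%%%%%%%%%%%%%=:%+-::::::::::::::::::::::
:::::::::::::::.*#+@%%%%%%%%%%%%%%%%%%%%%%%%%%%%%%%%%%%%%%%%@+=+#=::::::::::::::::::::
::::::::::::::=%+@%%%%%%%%%%%%%%%%%%%%%%###*+%%%%%%%%%%%%%%%%%%%-=+-::::-:::::::::::::
:::::::::::::++#%%%%%%%%%%%%%%%%%%#-----=++++.%%%%%%%%%%%%%%%%%%@+:%*:::::::::::::::::
::::::::::.:@+@%%%%%%%%%%%%%%@#----==+*++++++:.=%%%%%%%%%%%%%%%%%%@=:@-:::::::::::::::
:::::::::::@*%%%%%%%%%%%%%%-#---=+++++++++++--..=%%%%
[... 3422 characters left out ...]
++++++*%%%%%%%%%%%%####=======-=========
@@#%%%==========*@@@#**+=+++=+++++++++++#######*======-==========
@@@%%%==========*@@@*==================-=---=+#@=====-======--===
@@%%%@==========*@@@+============---*%@@@@%@+========-===========
@@@@@@@@@%+=====*@@@+=====-+#@@@@@@@@@@@%*#=========-============
@@@@@@@@@@@@@@*=*@@@%@@@@@@@@@@@@@@@@@@#+@+======================
@@@@@@@@@@@@@@@@@@@@@@@@@@@@@@@@@@@@@@*#@========================
@@@@@@@@@@@@@@@@@@@@@@@@@@@@@@@@@@@@%=%#=============-===========
@@@@@@@@@@@@@@@@@@@@@@@@@@@@@@@@@@%+#@===========================
@@@@@@@@@@@@@@@@@@@@@@@@@@@@@@@@%++@+=================-==========
@@@@@@@@@@@@@@@@@@@@@@@@@@@@@%*+#@+==============================
```

The bin stands on the tray: the rim corners in the new top image fall within about 3 px of the prediction, and the tray outline has not moved (centre about (451,230)). The gripper is clear, so I'm handing in.

```bash
python3 -c "
from bench import *
print(close_job())"
```

```text
the job is handed in; nothing more can be done
None
```

The job is handed in at about 20 s: the snuffer arm is aside, all four nuts are in the bowl, and the empty bin stands upright in the middle of the steel tray.

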